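Seat a rotor head in its taper cup and rock-check it

TASK

Without lifting it off the stand, slide the round rotor head from the plain middle of the stand over to the cup that matches its tapered hub (the wider of the two) so that the hub drops in, then press it straight down in the middle until it is fully home on the taper; a stiff stop pin in the cup has to be pushed down on the way. Then check that it rocks free: press its rim down on one side until that edge meets the deck, let go, and leave it sitting level and fully home, with nothing touching it. Be gentle with it, with no hard thrust or blow (20 N is enough), and do not disturb the vial, the timer and the dish.

Things in the scene. Friction and masses are not known exactly. Their poses are not given: they have to be found in the camera images.
- rotor: The rotor head: loose aluminium disc 100 mm across, 8 mm thick, flat top with eight dark wells, on a steel conical hub pointing down, 23 mm high, 28 mm across at its flat foot, 65 mm under the disc (sides 40 degrees from the axis). 31 mm high in all, 0.2 to 0.31 kg; too wide to grasp across. Origin: centre of the hub's foot, z up its axis. Starts standing on the stand's plain middle block.
- rotor_top (a point): Centre of the rotor head's flat top face, 31 mm above its foot.
- stand: Fixed stand: grey base plate 126 x 346 x 12 mm with three aluminium blocks in a row, each 110 x 110 x 40 mm, touching, their tops flush: one slippery flat deck 52 mm above the worktop. Origin: centre of the plate's underside; y runs along the row. The middle block is plain; the outer two, centred 110 mm either side, hold a cup each.
- wide_mouth (a point): Centre of the matching cup's mouth, at deck level, at either end of the row. The cup is a steel cone 56.5 mm wide at the mouth, sides 40 degrees from the axis like the hub's. With the hub fully home the disc's underside is 5 mm and its top 13 mm above the deck.
- seat_home (a point): On the matching cup's axis, 18 mm below the deck: where the centre of the hub's foot lies when fully home; z up. A stop pin 12 mm across, held only by drag, at first stands 3 to 5 mm above this point and keeps the rotor too high and loose. It yields to about 7 to 10 N on the rotor and stays down; an off-centre hub can bind on the way: ease off, let it centre, press again (15 to 20 N).
- narrow_mouth (a point): Centre of the mouth of the other cup, at deck level, at the other end of the row: only 39 mm wide, with steep sides, for another rotor; this hub does not fit it.
- vial: Bystander: small vial with a pink top, 40 x 40 x 58 mm, left of the stand. Origin at the centre of its underside.
- timer: Bystander: bench timer, 66 x 70 x 18 mm, right of the stand. Origin at the centre of its underside.
- dish: Bystander: covered petri dish 68 mm across, 15 mm high, behind the stand. Origin at the centre of its underside.
Mind the look-alikes: they are no part of the job. What is shaped like the rotor but pink or purple is not meant.

How it is judged:
On the way, in this order (a step that is already met when the one before it is completed fails the run):
1. the hub has dropped into the matching cup (horizontal distance between rotor and seat_home below 0.012 m and z of rotor in the frame of seat_home below 0.012 m), for 0.1 s.
2. the rotor head is pressed level and fully home on the taper (z of rotor in the frame of seat_home below 0.002 m and horizontal distance between rotor and seat_home below 0.003 m and angle between rotor's own z axis and vertical below 0.035 rad), for 0.2 s.
3. it is rocked: tipped by at least 6 degrees with its hub still in the cup (angle between rotor's own z axis and vertical above 0.105 rad and horizontal distance between rotor and seat_home below 0.02 m and z of rotor in the frame of seat_home below 0.015 m), for 0.05 s.
At the end, for the whole second after the job is handed in: The rotor head is at rest in the wide cup, its hub's foot within 3 mm of the cup's axis and less than 2 mm above its home height, its axis within 2 degrees of vertical (all of step 2 and linear speed of rotor below 0.01 m/s); the robot touches nothing.
It fails at once if the rotor head is pressed with more than 80 N (a hard blow) (contact force between rotor and the arm above 80 N or contact force between rotor and the fingers above 80 N).
It fails at once if the rotor head is lifted off the stand (its foot more than 25 mm above the deck) (height (world z) of rotor above 0.077 m).
It fails at once if a bystander (vial, timer, dish) is moved by more than 20 mm (distance of any of vial, timer, dish from where it was at the start of the episode above 0.02 m).
It also fails if it takes over 58 s, if anything falls off the work surface, if the arm or the gripper's body presses on something with over 40 N, if the wrist force passes 120 N, or if a joint passes its speed limit or range.

ROBOT

A 7-joint arm with a two-finger parallel gripper is mounted at the origin on a cart in front of the work surface, level with it; the furniture and walls round the work are solid. World frame = base frame: x ahead of the robot, y to its left, z up, the work surface at z = 0. Lengths are in m, angles in rad, forces in N, time in s.
With the tool pointing down it reaches from about 0.35 to 0.9 m from the base axis. Payload 7.2 kg.
Tool frame: the origin (TCP) lies on the centre line of the jaws, within the pads' length; the fingertips stand ahead of it and the grasp point (between the pads) lies 2 mm behind it (r.finger_overhang is the z of the fingertips in the tool frame, in m); z points along the fingers, y is the line along which they close (so a half turn about z gives the same grasp; the last joint's range is limited). The gripper opens to 88 mm and grips with 3 to 60 N. Pads are 20 mm wide; open, the fingers measure 115 mm over their backs; the gripper's body (75 mm by 178 mm) begins 61 mm behind the grasp point.
Start: joints at [1.067, 0.411, -0.013, 1.596, 0.006, 1.134, -0.082], TCP at [0.264, -0.567, 0.24] pointing down, gripper open.
Joint ranges: [-2.95, 2.95], [-0.29, 1.99], [-1.47, 1.44], [0.14, 2.54], [-1.03, 4.17], [0.13, 1.85], [-2.86, 2.86]. Speed limits (rad/s): [2.39, 2.39, 3.01, 3.01, 3.14, 3.14, 3.14].

INTERFACE

Orientations are given as a unit quaternion [w, x, y, z].
In Python, from workcell import r gives the robot as it stands. The module is installed in compiled form; this text tells all that it offers.
- The arm moves only by the shell command python3 -m crank 'ROWS' [OPENING] [FORCE]. ROWS is JSON, a list of rows, each an object of numbers: "x", "y", "z": the shift along the tool's x, y, z normalised to -1 to 1, where 1 is 0.02 m; "wx", "wy", "wz": the turn, a rotation vector about the tool's x, y, z normalised to -1 to 1, where 1 is 0.1 rad. A call has 1 to 12 rows; each row shifts and turns the commanded pose from where the row before left it, along the tool's axes as they then stand; what a row does not reach is not made up. A row lasts 1/12 s, in which the tool goes at most 41.7 mm and 7.16 degrees, less where a joint would pass 70% of its speed; a pose out of reach is approached as far as the arm can. A call with a number of a shift or a turn outside -1 to 1 is refused whole. A call with a gripper value outside its range is refused whole. OPENING is the opening, from 0 (shut) to 1 (fully open), set as the call begins (- or left out, the last holds). The fingers move at their own pace and stop on an object; FORCE is the grip in N (left out, the last holds). Time passes only in rows, so rows that do not move let the fingers close. It gives the time, the measured TCP pose, the force, the opening and the grip force at its end, in the units of the state.
- r.read_state(): the state, without advancing time (a new reading comes with each control period).
- r.camera(name): name is "scene" or "top"; returns a dict with "color" (480x640x3 uint8, red, green, blue), "fx", "fy", "cx", "cy" (pixels), "k1" (the pictures are not rectified: a ray, as slopes to the right and down, at radius r is drawn at 1 + k1 r^2 times it, then the intrinsics apply), "rvec" (rotation vector, rad) and "tvec" (3), from world to camera coordinates, as OpenCV has them. Camera axes: x right, y down, z forward; pixel columns grow to the right and rows downward; lengths in m; the calibration is good to about 2 mm. A picture is of the moment at which its call begins. There is no depth.
- r.finish_job(): hands the job in; it is judged then, once.
The state is a dict: "t": time; "qpos": joint angles; "joint_vel": joint speeds; "effort": joint torques, N m; "eef_pos": TCP position; "ee_rot": TCP orientation; "force": force on the tool from outside, world axes, zero at the start; "torque": the same for the moment, N m; "opening": opening from 0.0 (shut) to 1.0 (fully open); "gripper_force": force on a finger pad.
Only numpy, scipy, OpenCV 4.12 (cv2) and the standard library are available. Lean on these libraries where they do the work, as an engineer would, in place of code of your own. Each camera call takes 0.05 s, during which the arm holds its last target. There are 200 camera calls.

## Working session

There is one attempt and no reset: what is moved stays moved. The work goes in short steps, Python scripts to look and compute and a shell command to move; the robot and the scene stay as the last step left them, time stands still between calls to the robot, and variables do not carry over. Pictures are saved under pics/ and viewed, at most 10 in all, crops included, and the job is handed in when it is done.

```bash
mkdir -p pics; python3 - <<'E'
from workcell import r
import cv2,numpy as np
s=r.read_state()
for k in ['t','eef_pos','ee_rot','force','opening']:print(k,s[k])
print(r.finger_overhang)
for n in ['scene','top']:
    c=r.camera(n); cv2.imwrite(f'pics/{n}0.png',c['color'][:,:,::-1])
    print(n,{k:v for k,v in c.items() if k!='color'})
E
```

```text
t 0.0
eef_pos [ 0.26359787 -0.56617443  0.2388036 ]
ee_rot [-7.51155899e-04  9.76348956e-01  2.16199208e-01 -2.35178744e-04]
force [-0.96114396 -0.05567186 -0.25680124]
opening 1.0024175914114757
0.017
scene {'fx': 607.0586964244841, 'fy': 607.0586964244841, 'cx': 327.8825097600953, 'cy': 238.7966385039028, 'k1': -0.000878026090133577, 'rvec': array([ 1.9850288 , -0.56535085,  0.32602498]), 'tvec': array([-0.50201718,  0.23796163,  1.52019126])}
top {'fx': 540.5839398593105, 'fy': 540.5839398593105, 'cx': 309.09245754280187, 'cy': 246.84955994751775, 'k1': -0.15370722091428193, 'rvec': array([ 2.09367846, -2.1339897 ,  0.22758845]), 'tvec': array([-0.01276084,  0.60298243,  1.40567801])}
```

View pics/top0.png

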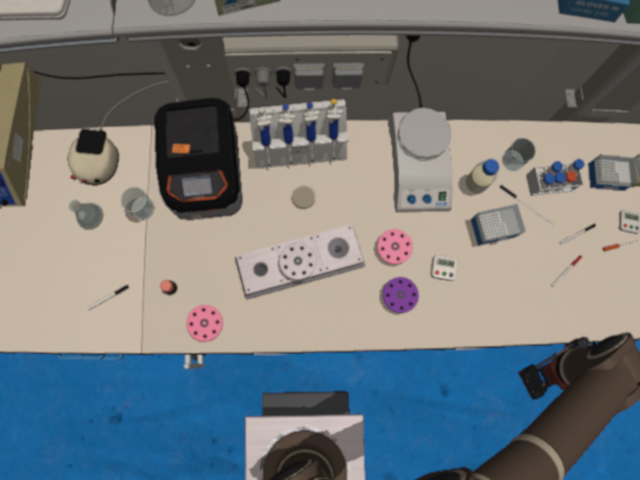

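View pics/scene0.png

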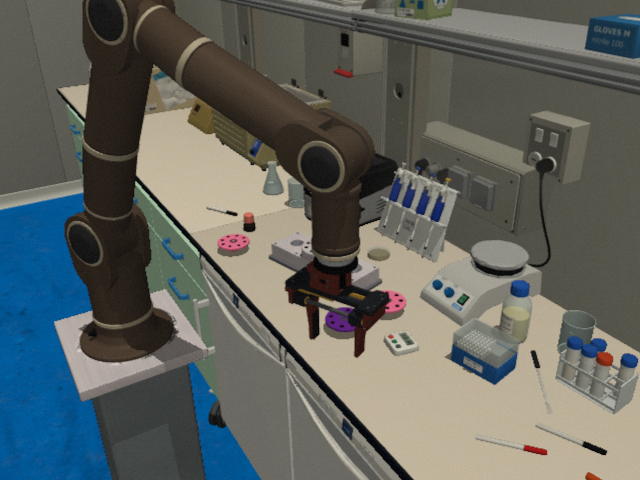

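The top view shows the rotor at about (298,261), the wide cup at (338,247) on the robot's right, and the narrow cup at (260,269). The pink and purple look-alikes and the timer lie to the right, the vial to the left at (168,287). Next I'll measure these precisely.

```bash
cat > h.py <<'E'
import cv2,numpy as np
from workcell import r
def ray(c,u,v):
    D=np.array([c['k1'],0,0,0]);K=np.array([[c['fx'],0,c['cx']],[0,c['fy'],c['cy']],[0,0,1]])
    p=cv2.undistortPoints(np.array([[[u,v]]],float),K,D)[0,0]
    R=cv2.Rodrigues(c['rvec'])[0]
    return -R.T@c['tvec'], R.T@np.array([p[0],p[1],1])
def onz(c,u,v,z):
    o,d=ray(c,u,v); return o+d*(z-o[2])/d[2]
def proj(c,P):
    K=np.array([[c['fx'],0,c['cx']],[0,c['fy'],c['cy']],[0,0,1]])
    return cv2.projectPoints(np.array([P],float),c['rvec'],c['tvec'],K,np.array([c['k1'],0,0,0]))[0][0,0]
E
python3 - <<'E'
from h import *
c=r.camera('top');im=c['color']
cr=im[220:305,225:375]
cv2.imwrite('pics/crop1.png',cv2.resize(cr,(750,425),interpolation=cv2.INTER_CUBIC)[:,:,::-1])
for n,u,v,z in [('rotor',298,261,.083),('wide',338.5,247.5,.052),('narrow',260.5,269,.052),('vial',168,287,.05),('timer',445,268,.018),('dish',303,197,.015),('pink',395,247,.031)]:
    print(n,onz(c,u,v,z).round(4))
E
```

```text
rotor [0.5604 0.0062 0.083 ]
wide [ 0.6017 -0.1049  0.052 ]
narrow [0.5459 0.1089 0.052 ]
vial [0.5007 0.3627 0.05  ]
timer [ 0.5443 -0.4054  0.018 ]
dish [ 0.7593 -0.01    0.015 ]
pink [ 0.6045 -0.2642  0.031 ]
```

View pics/crop1.png

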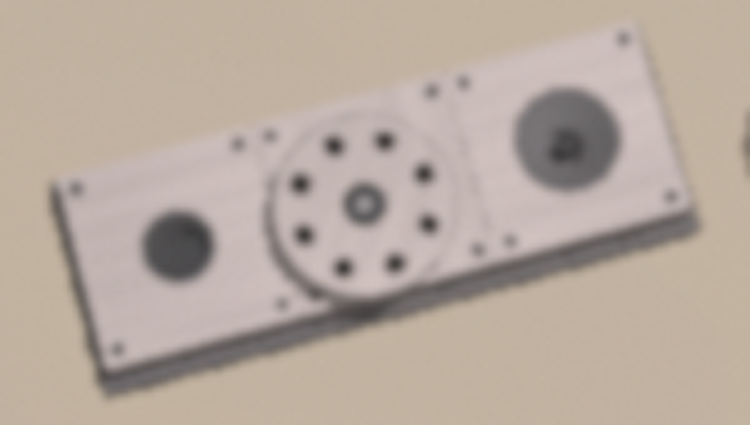

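The crop puts the wide cup at about (338,247), the rotor centre at (298,260.5) and the narrow cup at (260,269). The measured cup spacing is 0.221 m against 0.220 m nominal, so this is accurate enough.

Plan: turn the tool so its -x axis points along the push direction, with the fingers partly open as a cradle behind the disc.

```bash
R='{"wz":-1}'; python3 -m crank '[{"wz":-1},{"wz":-1},{"wz":-1},{"wz":-1},{"wz":-1},{"wz":-1},{"wz":-1},{"wz":-1},{"wz":-1},{"wz":-1},{"wz":-1},{"wz":-1}]' 0.68 20
python3 -m crank '[{"wz":-1},{"wz":-1},{"wz":-0.9},{},{}]'
cat >> h.py <<'E'
from scipy.spatial.transform import Rotation as Ro
def tool():
    s=r.read_state(); q=s['ee_rot']; return s,Ro.from_quat([q[1],q[2],q[3],q[0]])
def need(P):
    s,R=tool(); return (R.inv().apply(np.array(P)-s['eef_pos'])/0.02).round(3)
E
python3 - <<'E'
from h import *
c=r.camera('top')
ro=onz(c,297.7,260.6,.083)[:2]; w=onz(c,338.2,247.3,.052)[:2]
d=(w-ro);L=np.linalg.norm(d);d/=L
print(ro,w,L,np.degrees(np.arctan2(d[1],d[0])))
s,R=tool();print(R.as_matrix().round(3),np.degrees(np.arctan2(*R.as_matrix()[1::-1,0])))
a=ro-d*.078
print(a,need([*a,.14]))
E
```

```text
[0.56154386 0.00699209] [ 0.60225328 -0.10405344] 0.11827242425690591 -69.86700532708845
[[ 0.907  0.422 -0.   ]
 [ 0.422 -0.907  0.001]
 [-0.    -0.001 -1.   ]] 24.967670118307527
[0.53469623 0.080226  ] [ 25.932 -23.583   4.977]invalid input at $[0]: expected keys x, y, z, wx, wy, wz
invalid input at $[0]: expected keys x, y, z, wx, wy, wz
```

```bash
python3 -m crank '[{"x":0,"y":0,"z":0,"wx":0,"wy":0,"wz":-1},{"x":0,"y":0,"z":0,"wx":0,"wy":0,"wz":-1},{"x":0,"y":0,"z":0,"wx":0,"wy":0,"wz":-1},{"x":0,"y":0,"z":0,"wx":0,"wy":0,"wz":-1},{"x":0,"y":0,"z":0,"wx":0,"wy":0,"wz":-1},{"x":0,"y":0,"z":0,"wx":0,"wy":0,"wz":-1},{"x":0,"y":0,"z":0,"wx":0,"wy":0,"wz":-1},{"x":0,"y":0,"z":0,"wx":0,"wy":0,"wz":-1},{"x":0,"y":0,"z":0,"wx":0,"wy":0,"wz":-1},{"x":0,"y":0,"z":0,"wx":0,"wy":0,"wz":-1},{"x":0,"y":0,"z":0,"wx":0,"wy":0,"wz":-1},{"x":0,"y":0,"z":0,"wx":0,"wy":0,"wz":-1}]' 0.68 20
python3 -m crank '[{"x":0,"y":0,"z":0,"wx":0,"wy":0,"wz":-1},{"x":0,"y":0,"z":0,"wx":0,"wy":0,"wz":-1},{"x":0,"y":0,"z":0,"wx":0,"wy":0,"wz":-0.86},{"x":0,"y":0,"z":0,"wx":0,"wy":0,"wz":0},{"x":0,"y":0,"z":0,"wx":0,"wy":0,"wz":0}]'
python3 - <<'E'
from h import *
s,R=tool();print(np.degrees(np.arctan2(*R.as_matrix()[1::-1,0])),s['qpos'].round(2))
print(need([.5347,.0802,.14]))
E
```

```text
t: 1.2
eef_pos: [0.2637, -0.5665, 0.2394]
ee_rot: [-0.0, 0.682, 0.731, 0.0]
force: [-0.3, -0.6, -0.1]
opening: 0.677
gripper_force: 0.0
t: 1.62
eef_pos: [0.2636, -0.5666, 0.2394]
ee_rot: [-0.0, 0.574, 0.819, 0.0]
force: [0.2, -0.1, 0.1]
opening: 0.676
gripper_force: 0.0
109.93738960327987 [ 1.28  0.43 -0.31  1.58  0.14  1.15  1.29]
[25.776 23.767  4.986]
```

```bash
python3 -m crank '[{"x":1,"y":0.9,"z":0,"wx":0,"wy":0,"wz":0},{"x":1,"y":0.9,"z":0,"wx":0,"wy":0,"wz":0},{"x":1,"y":0.9,"z":0,"wx":0,"wy":0,"wz":0},{"x":1,"y":0.9,"z":0,"wx":0,"wy":0,"wz":0},{"x":1,"y":0.9,"z":0,"wx":0,"wy":0,"wz":0},{"x":1,"y":0.9,"z":0,"wx":0,"wy":0,"wz":0},{"x":1,"y":0.9,"z":0,"wx":0,"wy":0,"wz":0},{"x":1,"y":0.9,"z":0,"wx":0,"wy":0,"wz":0},{"x":1,"y":0.9,"z":0,"wx":0,"wy":0,"wz":0},{"x":1,"y":0.9,"z":0,"wx":0,"wy":0,"wz":0},{"x":1,"y":0.9,"z":0,"wx":0,"wy":0,"wz":0},{"x":1,"y":0.9,"z":0,"wx":0,"wy":0,"wz":0}]'
python3 -m crank '[{"x":1,"y":0.9,"z":0.4,"wx":0,"wy":0,"wz":0},{"x":1,"y":0.9,"z":0.4,"wx":0,"wy":0,"wz":0},{"x":1,"y":0.9,"z":0.4,"wx":0,"wy":0,"wz":0},{"x":1,"y":0.9,"z":0.4,"wx":0,"wy":0,"wz":0},{"x":1,"y":0.9,"z":0.4,"wx":0,"wy":0,"wz":0},{"x":1,"y":0.9,"z":0.4,"wx":0,"wy":0,"wz":0},{"x":1,"y":0.9,"z":0.4,"wx":0,"wy":0,"wz":0},{"x":1,"y":0.9,"z":0.4,"wx":0,"wy":0,"wz":0},{"x":1,"y":0.9,"z":0.4,"wx":0,"wy":0,"wz":0},{"x":1,"y":0.9,"z":0.4,"wx":0,"wy":0,"wz":0},{"x":0,"y":0,"z":0,"wx":0,"wy":0,"wz":0},{"x":0,"y":0,"z":0,"wx":0,"wy":0,"wz":0}]'
python3 - <<'E'
from h import *
s,R=tool();print(np.degrees(np.arctan2(*R.as_matrix()[1::-1,0])),s['qpos'].round(2))
print(need([.5347,.0802,.077]))
E
```

```text
t: 2.62
eef_pos: [0.3844, -0.2657, 0.2398]
ee_rot: [0.0, 0.574, 0.819, -0.0]
force: [0.2, 0.5, 0.4]
opening: 0.681
gripper_force: 0.0
t: 3.62
eef_pos: [0.4844, -0.0157, 0.1593]
ee_rot: [-0.001, 0.572, 0.82, 0.0]
force: [-0.3, 0.0, -0.5]
opening: 0.679
gripper_force: 0.0
110.16500020451286 [ 0.45  0.33 -0.63  1.99  0.25  0.9   0.05]
[3.631 4.018 4.114]
```

```bash
python3 -m crank '[{"x":0.9,"y":1,"z":0,"wx":0,"wy":0,"wz":0},{"x":0.9,"y":1,"z":0,"wx":0,"wy":0,"wz":0},{"x":0.9,"y":1,"z":0,"wx":0,"wy":0,"wz":0},{"x":0.93,"y":1,"z":0,"wx":0,"wy":0,"wz":0},{"x":0,"y":0,"z":0.6,"wx":0,"wy":0,"wz":0},{"x":0,"y":0,"z":0.6,"wx":0,"wy":0,"wz":0},{"x":0,"y":0,"z":0.6,"wx":0,"wy":0,"wz":0},{"x":0,"y":0,"z":0.6,"wx":0,"wy":0,"wz":0},{"x":0,"y":0,"z":0,"wx":0,"wy":0,"wz":0},{"x":0,"y":0,"z":0,"wx":0,"wy":0,"wz":0}]'
python3 - <<'E'
from h import *
s,R=tool();print(need([.5347,.0802,.077]))
c=r.camera('top');im=c['color']
cv2.imwrite('pics/crop2.png',cv2.resize(im[200:325,225:375],(750,625),interpolation=cv2.INTER_CUBIC)[:600,:,::-1])
E
```

```text
t: 4.45
eef_pos: [0.5337, 0.0771, 0.1107]
ee_rot: [-0.001, 0.573, 0.819, -0.001]
force: [0.2, -0.2, 0.8]
opening: 0.684
gripper_force: 0.0
[0.127 0.101 1.684]
```

View pics/crop2.png

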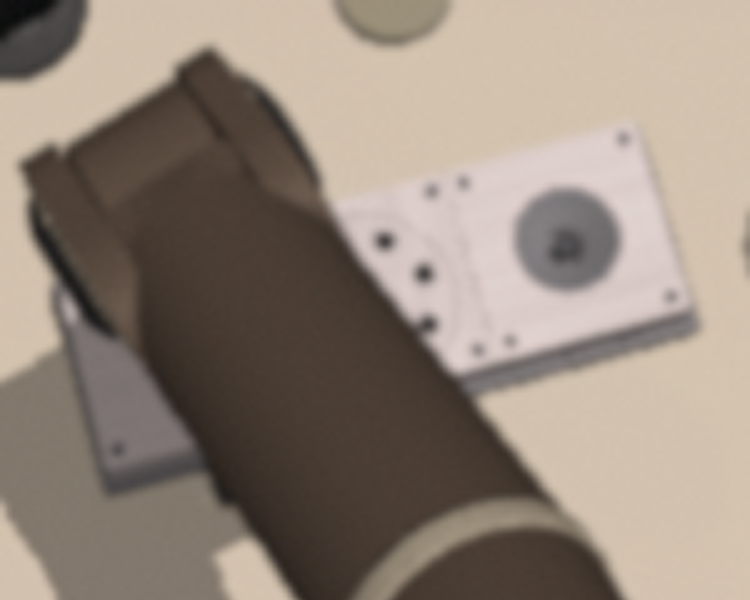

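Top view: the arm covers the rotor's left half, and the rotor still sits where it was with the fingers behind it. Now lower and begin the push.

```bash
python3 -m crank '[{"x":0.13,"y":0.1,"z":0.4,"wx":0,"wy":0,"wz":0},{"x":0,"y":0,"z":0.4,"wx":0,"wy":0,"wz":0},{"x":0,"y":0,"z":0.4,"wx":0,"wy":0,"wz":0},{"x":0,"y":0,"z":0.4,"wx":0,"wy":0,"wz":0},{"x":0,"y":0,"z":0.1,"wx":0,"wy":0,"wz":0},{"x":0,"y":0,"z":0,"wx":0,"wy":0,"wz":0},{"x":0,"y":0,"z":0,"wx":0,"wy":0,"wz":0}]'
python3 -m crank '[{"x":-0.3,"y":0,"z":0,"wx":0,"wy":0,"wz":0},{"x":-0.3,"y":0,"z":0,"wx":0,"wy":0,"wz":0},{"x":-0.3,"y":0,"z":0,"wx":0,"wy":0,"wz":0},{"x":-0.3,"y":0,"z":0,"wx":0,"wy":0,"wz":0},{"x":-0.15,"y":0,"z":0,"wx":0,"wy":0,"wz":0},{"x":-0.15,"y":0,"z":0,"wx":0,"wy":0,"wz":0},{"x":-0.15,"y":0,"z":0,"wx":0,"wy":0,"wz":0},{"x":-0.15,"y":0,"z":0,"wx":0,"wy":0,"wz":0},{"x":-0.15,"y":0,"z":0,"wx":0,"wy":0,"wz":0},{"x":-0.15,"y":0,"z":0,"wx":0,"wy":0,"wz":0},{"x":-0.15,"y":0,"z":0,"wx":0,"wy":0,"wz":0},{"x":-0.15,"y":0,"z":0,"wx":0,"wy":0,"wz":0}]'
python3 - <<'E'
from h import *
w=np.array([.60225,-.10405]);d=np.array([np.cos(np.radians(-69.87)),np.sin(np.radians(-69.87))])
print(need([*(w-d*.05),.076]))
c=r.camera('top');im=c['color']
cv2.imwrite('pics/crop3.png',cv2.resize(im[200:310,225:375],(750,550),interpolation=cv2.INTER_CUBIC)[:600,:,::-1])
E
```

```text
t: 5.08
eef_pos: [0.5354, 0.0817, 0.0774]
ee_rot: [-0.0, 0.573, 0.82, -0.0]
force: [-0.3, -0.4, -0.8]
opening: 0.679
gripper_force: 0.0
t: 6.08
eef_pos: [0.5521, 0.0363, 0.0776]
ee_rot: [0.0, 0.573, 0.82, -0.0]
force: [0.3, 0.8, -0.1]
opening: 0.68
gripper_force: 0.3
[-4.95  -0.06   0.083]
```

View pics/crop3.png

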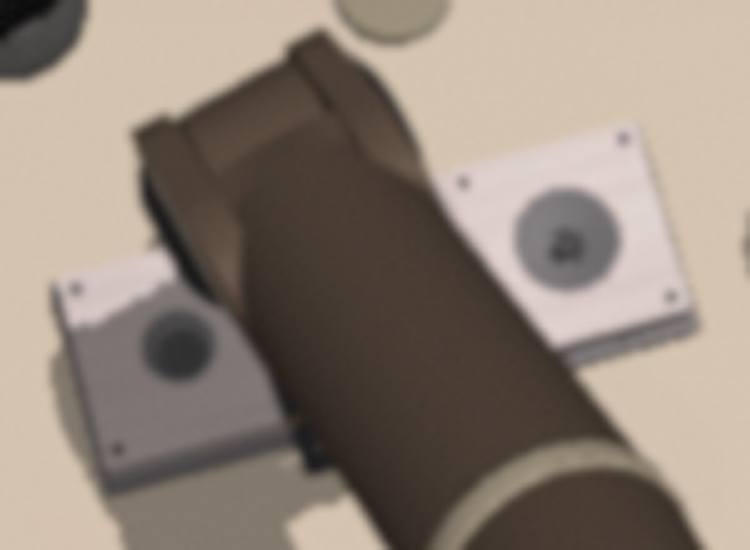

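The arm hides the rotor here, and the rotor has not tipped into anything. Continue the push and check with the scene camera.

```bash
python3 -m crank '[{"x":-0.25,"y":0,"z":0,"wx":0,"wy":0,"wz":0},{"x":-0.25,"y":0,"z":0,"wx":0,"wy":0,"wz":0},{"x":-0.25,"y":0,"z":0,"wx":0,"wy":0,"wz":0},{"x":-0.25,"y":0,"z":0,"wx":0,"wy":0,"wz":0},{"x":-0.25,"y":0,"z":0,"wx":0,"wy":0,"wz":0},{"x":-0.25,"y":0,"z":0,"wx":0,"wy":0,"wz":0},{"x":-0.25,"y":0,"z":0,"wx":0,"wy":0,"wz":0},{"x":-0.25,"y":0,"z":0,"wx":0,"wy":0,"wz":0},{"x":-0.25,"y":0,"z":0,"wx":0,"wy":0,"wz":0},{"x":-0.25,"y":0,"z":0,"wx":0,"wy":0,"wz":0},{"x":-0.25,"y":0,"z":0,"wx":0,"wy":0,"wz":0},{"x":-0.25,"y":0,"z":0,"wx":0,"wy":0,"wz":0}]'
python3 - <<'E'
from h import *
w=np.array([.60225,-.10405]);d=np.array([np.cos(np.radians(-69.87)),np.sin(np.radians(-69.87))])
print(need([*(w-d*.05),.076]))
a=r.camera('top')['color'][200:310,225:375]
c=r.camera('scene');u,v=proj(c,[*w,.06]).astype(int)
b=c['color'][v-55:v+55,u-75:u+75]
cv2.imwrite('pics/crop4.png',cv2.resize(np.vstack([a,b])if 0 else np.hstack([a,b]),(800,293),interpolation=cv2.INTER_CUBIC)[:,:,::-1])
E
```

```text
t: 7.13
eef_pos: [0.5728, -0.0203, 0.0777]
ee_rot: [0.0, 0.573, 0.82, 0.0]
force: [-0.8, 0.9, -0.9]
opening: 0.681
gripper_force: 0.3
[-1.936 -0.059  0.083]
```

View pics/crop4.png

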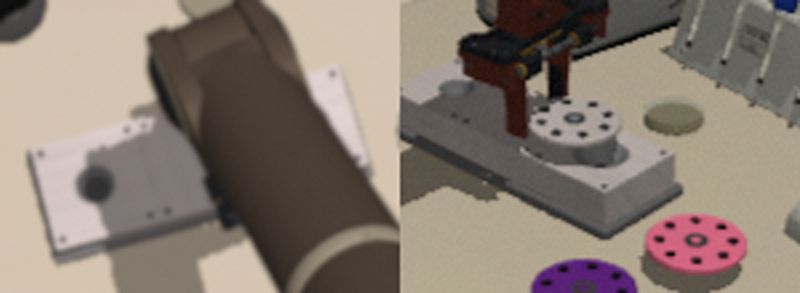

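The scene half shows the rotor cradled by both fingers, level, with its hub at the edge of the wide cup (about (575,120) in the crop). Keep going gently.

```bash
python3 -m crank '[{"x":-0.15,"y":0,"z":0,"wx":0,"wy":0,"wz":0},{"x":-0.15,"y":0,"z":0,"wx":0,"wy":0,"wz":0},{"x":-0.15,"y":0,"z":0,"wx":0,"wy":0,"wz":0},{"x":-0.15,"y":0,"z":0,"wx":0,"wy":0,"wz":0},{"x":-0.15,"y":0,"z":0,"wx":0,"wy":0,"wz":0},{"x":-0.15,"y":0,"z":0,"wx":0,"wy":0,"wz":0},{"x":-0.15,"y":0,"z":0,"wx":0,"wy":0,"wz":0},{"x":-0.15,"y":0,"z":0,"wx":0,"wy":0,"wz":0},{"x":-0.15,"y":0,"z":0,"wx":0,"wy":0,"wz":0},{"x":-0.15,"y":0,"z":0,"wx":0,"wy":0,"wz":0},{"x":-0.1,"y":0,"z":0,"wx":0,"wy":0,"wz":0},{"x":0,"y":0,"z":0,"wx":0,"wy":0,"wz":0}]'
python3 - <<'E'
from h import *
w=np.array([.60225,-.10405]);d=np.array([np.cos(np.radians(-69.87)),np.sin(np.radians(-69.87))])
print(need([*(w-d*.05),.076]))
c=r.camera('scene');u,v=proj(c,[*w,.06]).astype(int)
b=c['color'][v-55:v+55,u-75:u+75]
cv2.imwrite('pics/crop5.png',cv2.resize(b,(750,550),interpolation=cv2.INTER_CUBIC)[:,:,::-1])
E
```

```text
t: 8.23
eef_pos: [0.5838, -0.0505, 0.0776]
ee_rot: [0.0, 0.573, 0.82, -0.0]
force: [0.4, -0.1, -0.5]
opening: 0.679
gripper_force: 0.0
[-0.329 -0.055  0.08 ]
```

View pics/crop5.png

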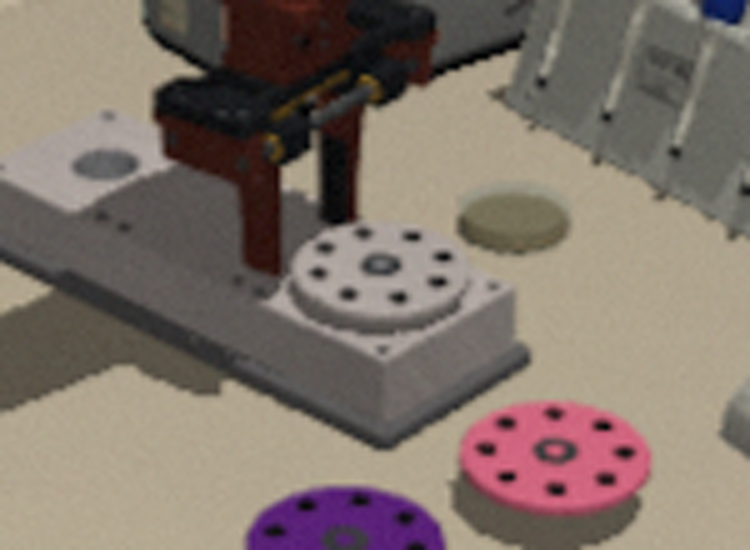

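The rotor has dropped into the wide cup and looks almost level. Its centre is at (381,264) in the crop and the fingers are just clear. Back off, rise, close the gripper and go over the centre.

```bash
python3 -m crank '[{"x":0.4,"y":0,"z":0,"wx":0,"wy":0,"wz":0},{"x":0,"y":0,"z":-0.5,"wx":0,"wy":0,"wz":0},{"x":0,"y":0,"z":-0.5,"wx":0,"wy":0,"wz":0},{"x":0,"y":0,"z":-0.5,"wx":0,"wy":0,"wz":0},{"x":0,"y":0,"z":-0.5,"wx":0,"wy":0,"wz":0},{"x":0,"y":0,"z":0,"wx":0,"wy":0,"wz":0},{"x":0,"y":0,"z":0,"wx":0,"wy":0,"wz":0},{"x":0,"y":0,"z":0,"wx":0,"wy":0,"wz":0}]' 0 20
python3 - <<'E'
from h import *
c=r.camera('scene');w=np.array([.60225,-.10405]);u,v=proj(c,[*w,.06]).astype(int)
p=[u-75+381.5/5-.5,v-55+264.5/5-.5]
for z in(.065,.069):
  P=onz(c,*p,z);print(P)
print(need([*w,.11]),r.read_state()['opening'])
E
```

```text
t: 8.95
eef_pos: [0.5808, -0.0427, 0.1177]
ee_rot: [0.0, 0.573, 0.82, -0.0]
force: [-0.2, 0.6, -0.1]
opening: 0.11
gripper_force: 0.0
[ 0.60843725 -0.09615742  0.065     ]
[ 0.60454891 -0.10203342  0.069     ]
[-3.255 -0.04   0.369] 0.0633209482348212
```

```bash
python3 -m crank '[{"x":-0.8,"y":0,"z":0,"wx":0,"wy":0,"wz":0},{"x":-0.8,"y":0,"z":0,"wx":0,"wy":0,"wz":0},{"x":-0.8,"y":0,"z":0,"wx":0,"wy":0,"wz":0},{"x":-0.8,"y":-0.02,"z":0,"wx":0,"wy":0,"wz":0},{"x":0,"y":0,"z":0.4,"wx":0,"wy":0,"wz":0},{"x":0,"y":0,"z":0.4,"wx":0,"wy":0,"wz":0},{"x":0,"y":0,"z":0.4,"wx":0,"wy":0,"wz":0},{"x":0,"y":0,"z":0.1,"wx":0,"wy":0,"wz":0},{"x":0,"y":0,"z":0,"wx":0,"wy":0,"wz":0},{"x":0,"y":0,"z":0,"wx":0,"wy":0,"wz":0}]'
python3 -m crank '[{"x":0,"y":0,"z":0.05,"wx":0,"wy":0,"wz":0},{"x":0,"y":0,"z":0.05,"wx":0,"wy":0,"wz":0},{"x":0,"y":0,"z":0.05,"wx":0,"wy":0,"wz":0},{"x":0,"y":0,"z":0.05,"wx":0,"wy":0,"wz":0},{"x":0,"y":0,"z":0,"wx":0,"wy":0,"wz":0}]'
```

```text
t: 9.83
eef_pos: [0.6023, -0.1016, 0.0914]
ee_rot: [-0.0, 0.572, 0.82, 0.0]
force: [0.7, 0.7, 0.6]
opening: 0.003
gripper_force: 0.0
t: 10.25
eef_pos: [0.6025, -0.1027, 0.0876]
ee_rot: [0.0, 0.573, 0.82, -0.0]
force: [0.1, -0.4, -1.2]
opening: 0.001
gripper_force: 0.0
```

```bash
for i in 1 2; do python3 -m crank '[{"x":0,"y":0,"z":0.05,"wx":0,"wy":0,"wz":0},{"x":0,"y":0,"z":0.05,"wx":0,"wy":0,"wz":0},{"x":0,"y":0,"z":0,"wx":0,"wy":0,"wz":0},{"x":0,"y":0,"z":0,"wx":0,"wy":0,"wz":0}]' | grep -E 'pos|^force'; done
```

```text
eef_pos: [0.6027, -0.1025, 0.0858]
force: [0.3, 0.3, 2.1]
eef_pos: [0.6026, -0.1018, 0.0846]
force: [-3.1, 1.3, 9.4]
```

```bash
for i in 1 2; do python3 -m crank '[{"x":0,"y":0,"z":0.05,"wx":0,"wy":0,"wz":0},{"x":0,"y":0,"z":0,"wx":0,"wy":0,"wz":0},{"x":0,"y":0,"z":0,"wx":0,"wy":0,"wz":0}]' | grep -E 'pos|^force'; done
```

```text
eef_pos: [0.6024, -0.1015, 0.0841]
force: [-5.4, 2.9, 14.6]
eef_pos: [0.6021, -0.1011, 0.0834]
force: [-7.5, 3.5, 18.4]
```

Some lateral force, so it is binding. Ease off, let it centre, then press again.

```bash
python3 -m crank '[{"x":0,"y":0,"z":-0.2,"wx":0,"wy":0,"wz":0},{"x":0,"y":0,"z":-0.05,"wx":0,"wy":0,"wz":0},{"x":0,"y":0,"z":0,"wx":0,"wy":0,"wz":0},{"x":0,"y":0,"z":0,"wx":0,"wy":0,"wz":0}]' | grep -E 'pos|^force'
for i in 1 2 3 ; do python3 -m crank '[{"x":0,"y":0,"z":0.08,"wx":0,"wy":0,"wz":0},{"x":0,"y":0,"z":0,"wx":0,"wy":0,"wz":0},{"x":0,"y":0,"z":0,"wx":0,"wy":0,"wz":0}]' | grep -E 'pos|^force'; done
```

```text
eef_pos: [0.6025, -0.103, 0.0863]
force: [0.1, -0.9, -0.5]
eef_pos: [0.6023, -0.1027, 0.0846]
force: [0.7, -0.8, 0.4]
eef_pos: [0.6026, -0.1026, 0.0835]
force: [-0.3, -0.1, 1.8]
eef_pos: [0.6023, -0.1023, 0.0828]
force: [-4.8, 0.4, 11.9]
```

```bash
python3 -m crank '[{"x":0,"y":0,"z":0.04,"wx":0,"wy":0,"wz":0},{"x":0,"y":0,"z":0,"wx":0,"wy":0,"wz":0},{"x":0,"y":0,"z":0,"wx":0,"wy":0,"wz":0}]' | grep -E 'pos|^force'
python3 -m crank '[{"x":0,"y":0,"z":-0.2,"wx":0,"wy":0,"wz":0},{"x":0,"y":0,"z":-0.05,"wx":0,"wy":0,"wz":0},{"x":0,"y":0,"z":0,"wx":0,"wy":0,"wz":0},{"x":0,"y":0,"z":0,"wx":0,"wy":0,"wz":0}]' | grep -E 'pos|^force'
python3 -m crank '[{"x":0,"y":0,"z":0.1,"wx":0,"wy":0,"wz":0},{"x":0,"y":0,"z":0.1,"wx":0,"wy":0,"wz":0},{"x":0,"y":0,"z":0,"wx":0,"wy":0,"wz":0},{"x":0,"y":0,"z":0,"wx":0,"wy":0,"wz":0}]' | grep -E 'pos|^force'
python3 -m crank '[{"x":0,"y":0,"z":0.05,"wx":0,"wy":0,"wz":0},{"x":0,"y":0,"z":0,"wx":0,"wy":0,"wz":0},{"x":0,"y":0,"z":0,"wx":0,"wy":0,"wz":0}]' | grep -E 'pos|^force'
```

```text
eef_pos: [0.6022, -0.1022, 0.0826]
force: [-6.2, 1.5, 16.5]
eef_pos: [0.6025, -0.1028, 0.0858]
force: [-0.4, -0.9, 0.3]
eef_pos: [0.6025, -0.1027, 0.0825]
force: [-3.6, -0.4, 8.9]
eef_pos: [0.6025, -0.1027, 0.0824]
force: [-6.2, 0.4, 16.3]
```

It now stops stiffly at TCP z = 0.0824, where home would be about 0.082. Press once more near 20 N, back off and look.

```bash
python3 -m crank '[{"x":0,"y":0,"z":0.02,"wx":0,"wy":0,"wz":0},{"x":0,"y":0,"z":0,"wx":0,"wy":0,"wz":0},{"x":0,"y":0,"z":0,"wx":0,"wy":0,"wz":0}]' | grep -E 'pos|^force'
python3 -m crank '[{"x":0,"y":0,"z":-0.2,"wx":0,"wy":0,"wz":0},{"x":0,"y":0,"z":-0.5,"wx":0,"wy":0,"wz":0},{"x":0,"y":0,"z":-0.5,"wx":0,"wy":0,"wz":0},{"x":0,"y":0,"z":0,"wx":0,"wy":0,"wz":0},{"x":0,"y":0,"z":0,"wx":0,"wy":0,"wz":0}]' | grep -E 'pos|^force'
python3 - <<'E'
from h import *
w=np.array([.60225,-.10405])
c=r.camera('scene');u,v=proj(c,[*w,.06]).astype(int)
b=c['color'][v-55:v+55,u-75:u+75]
cv2.imwrite('pics/crop6.png',cv2.resize(b,(750,550),interpolation=cv2.INTER_CUBIC)[:,:,::-1])
E
```

```text
eef_pos: [0.6025, -0.1027, 0.0823]
force: [-6.4, 0.1, 18.2]
eef_pos: [0.6031, -0.1027, 0.1054]
force: [0.0, 0.3, 0.0]
```

View pics/crop6.png

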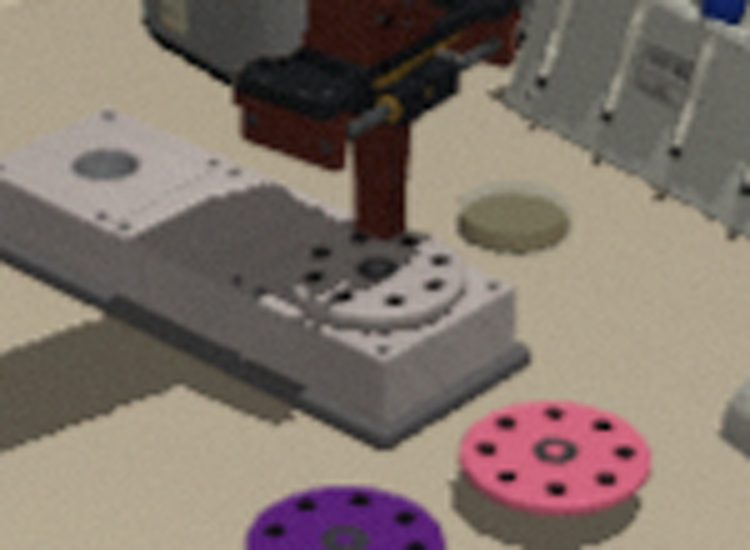

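The rotor sits low and level in the cup, centred near (377,268), and the vial, timer and dish have not been disturbed. Next is the rock: press the rim on the side nearest the stand's middle.

```bash
python3 -m crank '[{"x":0.75,"y":0,"z":0,"wx":0,"wy":0,"wz":0},{"x":0.75,"y":0,"z":0,"wx":0,"wy":0,"wz":0},{"x":0.75,"y":0,"z":0,"wx":0,"wy":0,"wz":0},{"x":0,"y":0,"z":0.5,"wx":0,"wy":0,"wz":0},{"x":0,"y":0,"z":0.5,"wx":0,"wy":0,"wz":0},{"x":0,"y":0,"z":0.1,"wx":0,"wy":0,"wz":0},{"x":0,"y":0,"z":0,"wx":0,"wy":0,"wz":0},{"x":0,"y":0,"z":0,"wx":0,"wy":0,"wz":0}]' | grep -E 'pos|^force'
for i in 1 2 3; do python3 -m crank '[{"x":0,"y":0,"z":0.05,"wx":0,"wy":0,"wz":0},{"x":0,"y":0,"z":0,"wx":0,"wy":0,"wz":0},{"x":0,"y":0,"z":0,"wx":0,"wy":0,"wz":0}]' | grep -E 'pos|^force'; done
```

```text
eef_pos: [0.587, -0.061, 0.0821]
force: [0.2, 0.6, 0.8]
eef_pos: [0.5873, -0.061, 0.0818]
force: [-0.5, -0.3, 0.6]
eef_pos: [0.5874, -0.0608, 0.0809]
force: [0.7, 0.1, 3.3]
eef_pos: [0.5874, -0.0606, 0.0798]
force: [0.9, -0.8, 4.1]
```

```bash
for i in 1 2 3; do python3 -m crank '[{"x":0,"y":0,"z":0.06,"wx":0,"wy":0,"wz":0},{"x":0,"y":0,"z":0,"wx":0,"wy":0,"wz":0},{"x":0,"y":0,"z":0,"wx":0,"wy":0,"wz":0}]' | grep -E 'pos|^force'; done
```

```text
eef_pos: [0.5876, -0.0608, 0.079]
force: [-0.5, -1.5, 7.2]
eef_pos: [0.5877, -0.0607, 0.0787]
force: [-2.7, -1.9, 14.6]
eef_pos: [0.588, -0.0607, 0.0785]
force: [-4.3, -1.8, 23.6]
```

It has stopped at about 24 N. Check how far it has tilted.

```bash
python3 -m crank '[{"x":0,"y":0,"z":-0.03,"wx":0,"wy":0,"wz":0},{"x":0,"y":0,"z":0,"wx":0,"wy":0,"wz":0}]' | grep -E 'pos|^force'
python3 - <<'E'
from h import *
w=np.array([.60225,-.10405])
c=r.camera('scene');u,v=proj(c,[*w,.06]).astype(int)
b=c['color'][v-25:v+25,u-40:u+27]
cv2.imwrite('pics/crop7.png',cv2.resize(b,(800,597),interpolation=cv2.INTER_CUBIC)[:,:,::-1])
print(u,v)
d=np.array([np.cos(np.radians(-69.87)),np.sin(np.radians(-69.87))])
e=np.array([-d[1],d[0]])
for th in (0,6,8):
  t=np.radians(th);dl=max(0,.05*np.sin(t)-.005)
  for n,x,y in[('c',0,0),('far',.05,0),('left',0,.05),('right',0,-.05),('near',-.05,0)]:
    q=w+[.0005,.0005]+d*x*np.cos(t)+e*y
    P=(proj(c,[*q,.065+dl+x*np.sin(t)])-[u-40,v-25])*11.94;print(th,n,P.round(0),end=' ')
  print()
E
```

```text
eef_pos: [0.588, -0.0606, 0.0786]
force: [-3.5, -1.4, 19.2]
351 265
0 c [484. 287.] 0 far [660. 353.] 0 left [610. 204.] 0 right [353. 374.] 0 near [314. 224.] 
6 c [484. 286.] 6 far [659. 332.] 6 left [610. 203.] 6 right [353. 373.] 6 near [315. 242.] 
8 c [484. 280.] 8 far [659. 318.] 8 left [610. 197.] 8 right [353. 367.] 8 near [316. 243.]
```

View pics/crop7.png

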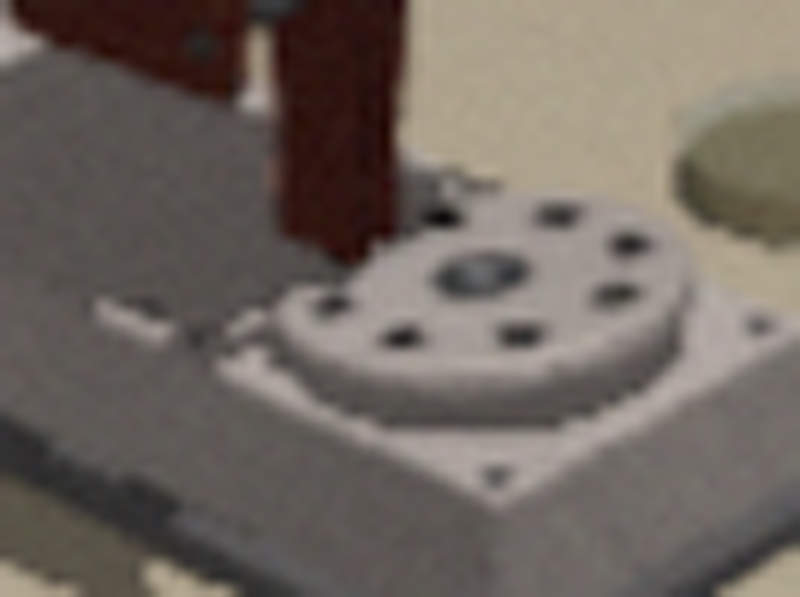

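The near rim appears to be down and the far side up. I'll quantify the tilt with solvePnP on the wells, using this picture and the home picture.

```bash
python3 - <<'E'
from h import *
c=r.camera('scene')
K=np.array([[c['fx'],0,c['cx']],[0,c['fy'],c['cy']],[0,0,1]]);Rc=cv2.Rodrigues(c['rvec'])[0]
def run(pts,cen,off,s,ks,rho=.035):
    px=(np.array(pts+[cen],float)+.5)/s-.5+off
    a=np.radians(45)*np.array(ks)
    ob=np.c_[rho*np.cos(a),-rho*np.sin(a),0*a]; ob=np.vstack([ob,[0,0,0]])
    ok,rvs,tvs,err=cv2.solvePnPGeneric(ob,px,K,np.array([c['k1'],0,0,0]),flags=cv2.SOLVEPNP_IPPE)
    for rv,tv,e in zip(rvs,tvs,err):
        n=Rc.T@cv2.Rodrigues(rv)[0][:,2]; P=Rc.T@(tv[:,0]-c['tvec']);print('n',n.round(3),'tilt',np.degrees(np.arccos(n[2])).round(2),P.round(4),e)
u,v=351,265
run([(361,238),(411,241),(441,260),(435,286),(395,300),(344,297),(313,277),(321,252)],(377,268),[u-75,v-55],5,range(8))
run([(440,215),(560,215),(630,243),(613,293),(520,335),(403,335),(330,303)],(482,274),[u-40,v-25],11.94,range(7))
E
```

```text
n [-0.001  0.007  1.   ] tilt 0.4 [ 0.5639 -0.1602  0.1065] [0.07984305]
n [-0.469 -0.718 -0.515] tilt 120.97 [ 0.5635 -0.1608  0.1066] [0.14431609]
n [-0.358 -0.725 -0.588] tilt 125.99 [ 0.5735 -0.1439  0.0981] [0.12764212]
n [-0.033  0.135  0.99 ] tilt 7.99 [ 0.5771 -0.1387  0.0948] [0.13477716]
```

By solvePnP, the home tilt is 0.4° and the rocked tilt is 8.0° towards the pressed side. Release.

```bash
python3 -m crank '[{"x":0,"y":0,"z":-0.1,"wx":0,"wy":0,"wz":0},{"x":0,"y":0,"z":-0.1,"wx":0,"wy":0,"wz":0},{"x":0,"y":0,"z":-0.1,"wx":0,"wy":0,"wz":0},{"x":0,"y":0,"z":-0.2,"wx":0,"wy":0,"wz":0},{"x":0,"y":0,"z":-0.5,"wx":0,"wy":0,"wz":0},{"x":0.5,"y":0,"z":-1,"wx":0,"wy":0,"wz":0},{"x":0.8,"y":0,"z":-1,"wx":0,"wy":0,"wz":0},{"x":0.8,"y":0,"z":-0.5,"wx":0,"wy":0,"wz":0},{"x":0,"y":0,"z":0,"wx":0,"wy":0,"wz":0},{"x":0,"y":0,"z":0,"wx":0,"wy":0,"wz":0},{"x":0,"y":0,"z":0,"wx":0,"wy":0,"wz":0}]' | grep -E 'pos|^force'
python3 - <<'E'
from h import *
c=r.camera('scene');u,v=351,265
cv2.imwrite('pics/crop8.png',cv2.resize(c['color'][v-25:v+25,u-40:u+27],(800,597),interpolation=cv2.INTER_CUBIC)[:,:,::-1])
E
```

```text
eef_pos: [0.5723, -0.0216, 0.146]
force: [-0.1, -0.8, -0.6]
```

View pics/crop8.png

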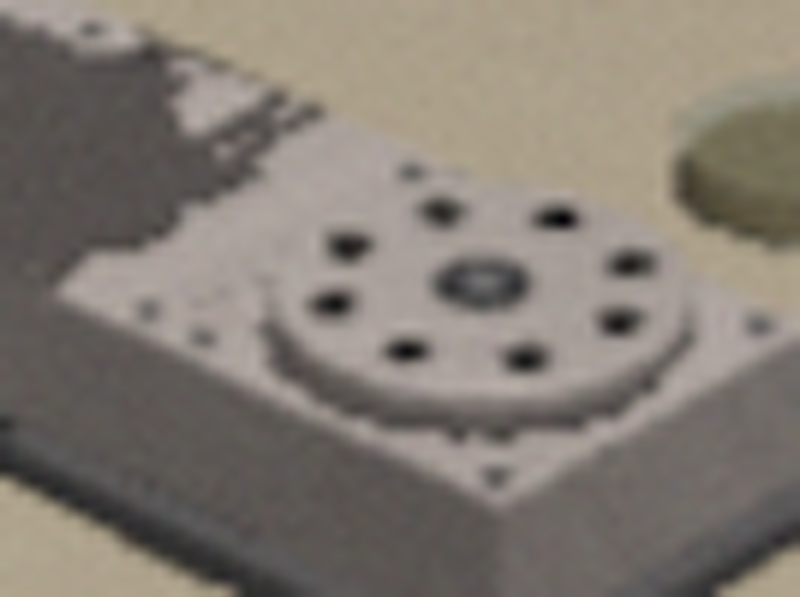

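The rotor's centre is back at (482,283), and the wells match the home picture to within a fraction of a pixel. Check the tilt by solvePnP.

```bash
python3 - <<'E'
from h import *
c=r.camera('scene')
K=np.array([[c['fx'],0,c['cx']],[0,c['fy'],c['cy']],[0,0,1]]);Rc=cv2.Rodrigues(c['rvec'])[0]
im=cv2.cvtColor(cv2.imread('pics/crop8.png'),cv2.COLOR_BGR2GRAY).astype(float)
pts=[(441,211),(556,217),(630,262),(618,321),(526,357),(406,350),(332,302),(348,245)];q=[]
for x,y in pts:
    w=np.clip(130-im[y-20:y+21,x-28:x+29],0,None);yy,xx=np.mgrid[-20:21,-28:29];q.append((x+(w*xx).sum()/w.sum(),y+(w*yy).sum()/w.sum()))
px=(np.array(q)+.5)/11.94-.5+[311,240]
a=np.radians(45)*np.arange(8)
for z in [.035]:
  ob=np.c_[z*np.cos(a),-z*np.sin(a),0*a]
  ok,rvs,tvs,e=cv2.solvePnPGeneric(ob,px,K,np.array([c['k1'],0,0,0]),flags=cv2.SOLVEPNP_IPPE)
  n=Rc.T@cv2.Rodrigues(rvs[0])[0][:,2];print(n.round(3),np.degrees(np.arccos(n[2])),e.ravel())
m=px.mean(0);print([onz(c,*m,h).round(4) for h in(.065,.067)], r.read_state()['t'])
E
```

```text
[0.002 0.004 1.   ] 0.2777907817840992 [0.02784989 0.12620083]
[array([ 0.6035, -0.0995,  0.065 ]), array([ 0.6016, -0.1025,  0.067 ])] 17.8333
```

```bash
python3 -c "
from workcell import r
print(r.finish_job())"
```

```text
the job is handed in; nothing more can be done
None
```

The job is handed in at about 18 s. The rotor was slid into the wide cup, pressed home at about 18 N, and rocked to about 8° with a peak of about 24 N (over your 20 N guide). It was then left level (about 0.3° by camera) with the arm clear; the judge returned no verdict.

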